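Hold the test flag in the sensor tester's guard window

TASK

Slide the yellow shutter of the blue sensor tester fully open, then take the red-handled test flag from its grey stand, pass its steel blade down through the narrow guard window in the tester's top, and stop with the yellow band on the blade level with the tester's metal top. Finish holding it there: the program ends with the gripper still carrying the flag upright, without forcing it against the window. Leave the other things on the bench where they are.

Things in the scene. Friction and masses are not known exactly. Their poses are not given: they have to be found in the camera images.
- tester: fixed sensor test box, blue sides, clear panel at +x, bare metal top, 160 (x) x 130 (y) x 90 mm tall; origin at the centre of its underside, z up. Stands left or right ahead of the robot, yaw up to 0.5 rad. Top plate 8 mm thick, hollow below down to 8 mm above the bench. Two shutter guide rails, 8 mm wide, 7 tall, run along x on the top at y = -42 and +42 mm.
- window (a point): centre of the guard window at the level of the tester's top face (30 mm to +x of the tester's middle, 90 mm above the bench); axes as the tester's. An upright slot through the top plate, 10 mm along x, 44 along y (blade 8 x 42: 2 mm clearance in all each way), with a 3 mm bevel round its upper edge. Hidden by the shutter at the start.
- shutter (a joint): travel in m of the yellow shutter, a 50 (x) x 74 (y) x 4 mm plate lying on the tester's top: 0 to 0.01 at the start, covering the window; 0.055 fully open, at its stop. It opens along the tester's -x axis (towards the robot's side), needs about 2 N, and stays where it is left.
- shutter_grip (a point): grip point on the shutter's black upright tab, 14 mm (tester's x) x 30 mm (y), rising from 4 to 38 mm above the tester's top face; the point is mid tab, 26 mm above that face. It moves with the shutter: shut, it is 12 mm to the -x side of the window's centre. Axes as the tester's.
- stand: fixed grey storage block, 80 (x) x 100 (y) x 85 mm tall, on a thin dark foot plate; origin at the centre of its underside. An upright through slot, 14 (x) x 50 (y) mm, in its middle takes the flag's blade; the handle sits on its top. Turned by up to 0.5 rad.
- flag: test flag, about 200 g: steel blade 8 mm thick (x), 42 wide (y), 75 long, its lowest 4 mm wedge-shaped and 38 wide, under a red handle 24 (x) x 54 (y) x 45 mm tall. Origin mid blade tip, z up; handle at z = 75 to 120 mm. Starts upright in the stand, axes about as the stand's, handle underside on the stand's top, 85 mm above the bench. It fits the window either way round.
- band (a point): middle of the yellow band painted round the blade; the band is 16 mm tall, its middle 45 mm above the tip and 30 mm below the handle. Axes as the flag's.
- handle (a point): centre of the red handle, 97.5 mm above the tip. Axes as the flag's.
- multimeter: bystander: yellow multimeter lying on the bench beyond the work, 90 x 170 x 47 mm; origin at the centre of its underside
- tape: bystander: roll of yellow tape lying flat between the work and the robot's base, 60 mm across, 18 mm tall; origin at the centre of its underside
- wrench: bystander: bare steel wrench lying on the bench beyond the work to the right, 180 mm long; origin midway along it, at its underside
- gauge: bystander: black pressure gauge, white dial up, lying beyond the work to the left, 80 mm across, 32 mm tall, with a brass stem; origin at the centre of its underside
There are look-alikes about, which are no part of the job. What is meant by the flag is not brown or purple, and is the smaller of those in its own colour.

How it is judged:
On the way, in this order (a step that is already met when the one before it is completed fails the run):
1. the shutter is slid fully open (within 10 mm of its stop) (value of joint shutter above 0.045 m), for 0.2 s.
2. the blade's tip is through the window (z of flag in the frame of window below -0.012 m and horizontal distance between flag and window below 0.01 m), for 0.2 s.
At the end, for the whole second after the job is handed in: Shutter open over 40 mm; flag at rest, gripped (over 1.5 N), upright within 0.12 rad, turned within 0.15 rad of the window; band middle within 5 mm of the window centre sideways and 9 mm of the top face in height, tip within 9 mm sideways; flag presses the tester with under 15 N (z of band in the frame of window between -0.009 and 0.009 m and horizontal distance between band and window below 0.005 m and horizontal distance between flag and window below 0.009 m and angle between flag's own z axis and vertical below 0.12 rad and angle between the x axis of flag and the x axis of window, either way round below 0.15 rad and linear speed of flag below 0.02 m/s and contact force between the fingers and flag above 1.5 N and contact force between flag and tester below 15 N and value of joint shutter above 0.04 m); the arm keeps its last pose, push and grip.
It fails at once if multimeter is pushed over 30 mm from its place (distance of multimeter from where it was at the start of the episode above 0.03 m).
It fails at once if tape is pushed over 30 mm from its place (distance of tape from where it was at the start of the episode above 0.03 m).
It fails at once if wrench is pushed over 30 mm from its place (distance of wrench from where it was at the start of the episode above 0.03 m).
It fails at once if gauge is pushed over 30 mm from its place (distance of gauge from where it was at the start of the episode above 0.03 m).
It also fails if it takes over 64 s, if anything falls off the work surface, if the arm or the gripper's body presses on something with over 40 N, if the wrist force passes 120 N, or if a joint passes its speed limit or range.

ROBOT

A 6-joint arm with a two-finger parallel gripper is mounted at the origin on the work surface. World frame = base frame: x ahead of the robot, y to its left, z up, the work surface at z = 0. Lengths are in m, angles in rad, forces in N, time in s.
With the tool pointing down it reaches from about 0.4 to 0.825 m from the base axis. Payload 7 kg.
Tool frame: the origin (TCP) lies at the very end of the fingers, on their centre line; the grasp point (between the pads) lies 19 mm behind it; z points along the fingers, x is the direction in which the jaws open and shut, and the axes are right-handed (so a half turn about z gives the same grasp; the last joint's range is limited). The gripper opens to 88 mm and grips with 3 to 60 N. Pads are 19 mm wide; open, the fingers measure 130 mm over their backs; the gripper's body (78 mm by 193 mm) begins 47 mm behind the grasp point.
Start: joints at [-1.037, 0.359, 0.012, 0, -1.224, -0.288], TCP at [0.164, -0.655, 0.227] pointing down, gripper open.
Joint ranges: [-3.07, 3.07], [-1.43, 2.12], [-1.02, 1.25], [-3.03, 1.67], [-3.05, -0], [-3.03, 3.03]. Speed limits (rad/s): [2.39, 2.39, 3.01, 3.14, 3.14, 3.14].

INTERFACE

Orientations are given as [roll, pitch, yaw] about the fixed x, y, z axes, in that order (R = Rz(yaw) Ry(pitch) Rx(roll)).
In Python, from station import telemetry, grab_frame, arm, regions_of, pinpoint gives the robot as it stands. The module is installed in compiled form; this text tells all that it offers.
- The arm moves only by the shell command python3 -m inch 'ROWS' [FORCE]. ROWS is text: rows parted by semicolons, each of 7 numbers parted by spaces: the opening, from 0 (shut) to 1 (fully open), then the shift along the world's x, y, z in cm, then the turn, a rotation vector about the world's x, y, z in degrees. A call has 1 to 12 rows; each row is the pose to reach, as a shift and turn from the pose measured when the call began; what a row does not reach only later rows make up. A row lasts 1/8 s, in which the tool goes at most 62.5 mm and 10.7 degrees, less where a joint would pass 70% of its speed; a pose out of reach is approached as far as the arm can. A call with a gripper value outside its range is refused whole. The fingers move at their own pace and stop on an object; FORCE is the grip in N (left out, the last holds). Time passes only in rows, so rows that repeat a pose let the fingers close. It gives the time, the measured TCP pose, the force and the opening at its end, in the units of the state.
- telemetry.get_state(): the state, without advancing time (a new reading comes with each control period).
- grab_frame(name): name is "scene" or "top" or "wrist"; returns a dict with "pixels" (420x560x3 uint8, red, green, blue), "fx", "fy", "cx", "cy" (pixels), "dist_coeffs" ([k1, k2, p1, p2, k3] as OpenCV has them; the pictures are not rectified), "R" (3x3) and "t" (3): a world point X has camera coordinates R X + t. Camera axes: x right, y down, z forward; pixel columns grow to the right and rows downward; lengths in m; the calibration is good to about 2 mm. A picture is of the moment at which its call begins. There is no depth.
- arm.job_done(): hands the job in, once; it reports no verdict.
Trained networks look in the newest picture that a camera, given by its name, has taken for a name from the list of things; names that differ only in an ending like _2 or _b are one class to them, and where a whole thing is asked for, a point or a joint stands for the part that bears it (a point fixed in the world has none). Each returns a list of dicts, best first, with "p" (0 to 1); they miss things now and then, are a little off and sometimes report something else, mostly with a low value. They report only what shows in the picture. A call takes as long as a camera call. They do not tell look-alikes from the thing itself.
- regions_of(camera, name): "pixels" (420x560 bool, what is visible of it) and "bbox" ([left, top, right, bottom] in pixels, round what is visible of it).
- pinpoint(camera, name): "location" ([column, row] in pixels: a listed point, or the origin of a listed thing).
The state is a dict: "t": time; "q": joint angles; "qd": joint speeds; "joint_efforts": joint torques, N m; "eef_pos": TCP position; "ee_rot": TCP orientation; "force": force on the tool from outside, world axes, zero at the start; "moment": the same for the moment, N m; "width": finger opening in m.
Only numpy, scipy, OpenCV 4.12 (cv2) and the standard library are available. Lean on these libraries where they do the work, as an engineer would, in place of code of your own. Each camera call takes 0.05 s, during which the arm holds its last target. There are 200 camera calls.

## Working session

There is one attempt and no reset: what is moved stays moved. The work goes in short steps, Python scripts to look and compute and a shell command to move; the robot and the scene stay as the last step left them, time stands still between calls to the robot, and variables do not carry over. Pictures are saved under pics/ and viewed, about 8 in all and at most 12, crops included, and the job is handed in when it is done.

```bash
mkdir -p pics
cat > h.py <<'E'
import numpy as np, cv2
from station import telemetry, grab_frame, arm, regions_of, pinpoint
def K(f): return np.array([[f['fx'],0,f['cx']],[0,f['fy'],f['cy']],[0,0,1.]])
def onplane(f,px,z):
    p=cv2.undistortPoints(np.array(px,float).reshape(-1,1,2),K(f),np.array(f['dist_coeffs'],float)).reshape(-1,2)
    R=np.array(f['R']);t=np.array(f['t']);c=-R.T@t
    d=np.c_[p,np.ones(len(p))]@R
    return c+d*((z-c[2])/d[:,2])[:,None]
def proj(f,X):
    return cv2.projectPoints(np.array(X,float).reshape(-1,1,3),cv2.Rodrigues(np.array(f['R'],float))[0],np.array(f['t'],float),K(f),np.array(f['dist_coeffs'],float))[0].reshape(-1,2)
def save(f,n,crop=None,s=1):
    im=f['pixels'][:,:,::-1]
    if crop: im=im[crop[1]:crop[3],crop[0]:crop[2]]
    cv2.imwrite('pics/'+n,cv2.resize(im,None,fx=s,fy=s,interpolation=cv2.INTER_CUBIC))
E
python3 - <<'E'
from h import *
fs={}
ims=[]
for c in('top','scene'):
    f=grab_frame(c);fs[c]=f;save(f,c+'0.png',s=1.4)
    print(c,'cam',-np.array(f['R']).T@f['t'])
    for n,z in(('shutter_grip',.116),('tester',0),('stand',0),('handle',.1075),('flag',.01),('window',.09),('tape',0),('multimeter',0),('wrench',0),('gauge',0)):
        for r in pinpoint(c,n)[:4]:
            print(n,round(r['p'],2),np.round(r['location']),onplane(f,r['location'],z)[0].round(3))
s=telemetry.get_state();print(s['t'],s['eef_pos'],s['ee_rot'],s['width'],s['force'])
E
```

```text
top cam [0.46429022 0.08184808 1.2609727 ]
shutter_grip 0.81 [359. 204.] [ 0.58  -0.165  0.116]
tester 0.95 [350. 211.] [ 0.572 -0.165  0.   ]
stand 0.69 [218. 225.] [0.524 0.206 0.   ]
handle 0.96 [142. 258.] [0.431 0.384 0.107]
handle 0.91 [225. 322.] [0.274 0.172 0.107]
handle 0.74 [210. 224.] [0.521 0.218 0.107]
flag 0.79 [130. 305.] [0.302 0.436 0.01 ]
flag 0.66 [217. 276.] [0.381 0.205 0.01 ]
flag 0.59 [302. 194.] [ 0.614 -0.025  0.01 ]
flag 0.56 [215. 225.] [0.522 0.214 0.01 ]
window 0.84 [360. 194.] [ 0.609 -0.172  0.09 ]
tape 0.64 [290. 266.] [0.412 0.004 0.   ]
multimeter 0.87 [299. 140.] [ 0.773 -0.017  0.   ]
multimeter 0.72 [212. 225.] [0.524 0.224 0.   ]
wrench 0.83 [386. 151.] [ 0.744 -0.267  0.   ]
gauge 0.61 [198. 157.] [0.714 0.27  0.   ]
gauge 0.56 [300. 140.] [ 0.771 -0.019  0.   ]
scene cam [1.27534619 0.11777119 0.99284236]
shutter_grip 0.62 [176. 211.] [ 0.579 -0.169  0.116]
tester 0.65 [185. 236.] [ 0.567 -0.169  0.   ]
tester 0.19 [129. 298.] [ 0.746 -0.266 -0.   ]
stand 0.71 [333. 227.] [0.527 0.204 0.   ]
stand 0.58 [368. 298.] [0.727 0.278 0.   ]
handle 0.91 [321. 149.] [0.357 0.169 0.108]
handle 0.87 [410. 192.] [0.499 0.381 0.107]
handle 0.77 [274. 244.] [0.659 0.063 0.108]
handle 0.7 [334. 196.] [0.516 0.199 0.108]
flag 0.94 [412. 164.] [0.309 0.427 0.01 ]
flag 0.71 [334. 187.] [0.4   0.209 0.01 ]
flag 0.66 [236. 253.] [ 0.622 -0.034  0.01 ]
window 0.56 [171. 225.] [ 0.601 -0.181  0.09 ]
tape 0.81 [259. 191.] [ 0.412  0.006 -0.   ]
multimeter 0.8 [241. 314.] [ 0.776 -0.007  0.   ]
wrench 0.73 [132. 300.] [ 0.749 -0.259  0.   ]
gauge 0.6 [366. 296.] [0.721 0.275 0.   ]
1.1 [ 0.16422834 -0.65470652  0.22660011] [3.14151787e+00 7.87245596e-05 1.81654963e+00] 0.08783672962338125 [ 0.52152169  0.88672097 -0.16238258]
```

View pics/top0.png

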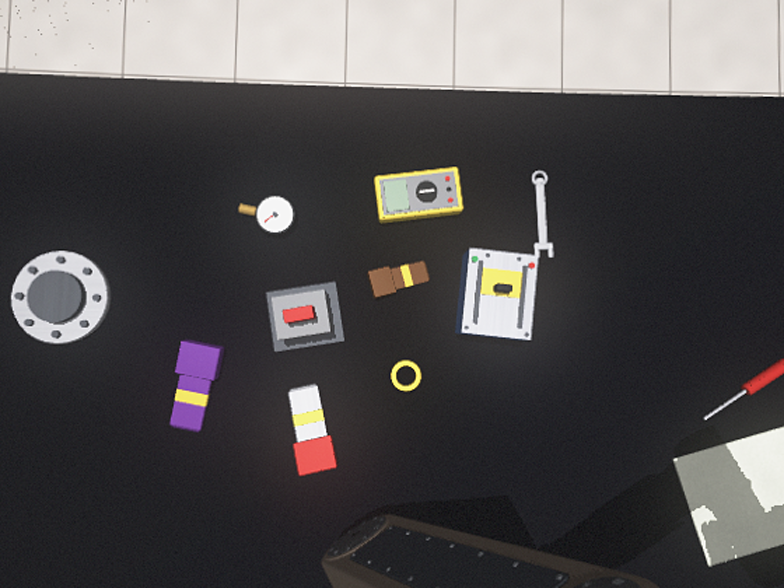

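View pics/scene0.png

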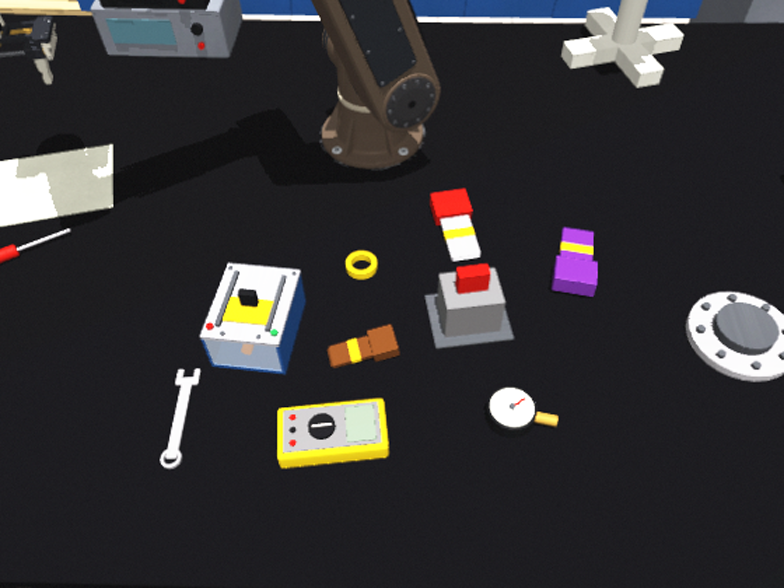

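The top view shows the tester at right with a black tab at about (502,288) in the 1.4x picture. The stand, with the small red handle, is at about (298,314). The large red, brown and purple flags lying on the bench are look-alikes. Next I'll measure poses and yaws.

```bash
cat > m.py <<'E'
from h import *
from scipy.optimize import least_squares
def rect(f,mask,z):
    c=max(cv2.findContours(mask.astype('uint8'),0,2)[0],key=cv2.contourArea)
    w=onplane(f,c[:,0],z)[:,:2].astype('float32'); r=cv2.minAreaRect(w*1000)
    return r
def red(f,cen,rad=25):
    h=cv2.cvtColor(f['pixels'],cv2.COLOR_RGB2HSV); m=((h[...,0]<8)|(h[...,0]>172))&(h[...,1]>150)&(h[...,2]>60)
    k=np.zeros_like(m);x,y=map(int,cen);k[y-rad:y+rad,x-rad:x+rad]=1
    return m&k
def hull_mask(f,pts,ss=4):
    p=proj(f,pts);h=cv2.convexHull((p*1).astype('float32'))
    m=np.zeros(f['pixels'].shape[:2],'uint8');return h
def box(x,y,yaw,dx,dy,z0,z1):
    c,s=np.cos(yaw),np.sin(yaw)
    return np.array([[x+c*a-s*b,y+s*a+c*b,z] for a in(-dx/2,dx/2) for b in(-dy/2,dy/2) for z in(z0,z1)])
def fitbox(views,x0,dx,dy,z0,z1):
    """silhouette fit: contour points lie on the hull of the projected box"""
    cs=[]
    for f,m in views:
        c=max(cv2.findContours(m.astype('uint8'),0,cv2.CHAIN_APPROX_NONE)[0],key=cv2.contourArea)[:,0].astype(float)
        cs.append(c)
    def res(v):
        o=[]
        for (f,m),c in zip(views,cs):
            h=cv2.convexHull(proj(f,box(*v,dx,dy,z0,z1)).astype('float32'))
            o+=[cv2.pointPolygonTest(h,(float(a),float(b)),True)-.5 for a,b in c]
        return np.array(o)
    r=least_squares(res,x0,loss='soft_l1',x_scale=[.01,.01,.1],diff_step=1e-3)
    return r.x,np.sqrt(np.mean(r.fun**2))
E
python3 - <<'E'
from m import *
T=grab_frame('top');rt=regions_of('top','tester');S=grab_frame('scene');rs=regions_of('scene','tester')
for y in(-.1,.2): print('handle',fitbox([(T,red(T,(213,224))),(S,red(S,(337,199)))],[.52,.21,y],.024,.054,.085,.13))
print('handle top',fitbox([(T,red(T,(213,224)))],[.52,.21,.1],.024,.054,.085,.13))
for y in(-.1,-.3):print('tester',fitbox([(T,rt[0]['pixels']),(S,rs[0]['pixels'])],[.572,-.165,y],.16,.13,0,.09))
for f,r in((T,rt),(S,rs)):
    p=f['pixels'].astype(int); m=(p.min(2)>150)&(p.max(2)-p.min(2)<40)&r[0]['pixels']
    m=cv2.morphologyEx(m.astype('uint8'),cv2.MORPH_CLOSE,np.ones((5,5)))
    print('plate',rect(f,m,.09), rect(f,r[0]['pixels'],.09))
for c,f in(('top',T),('scene',S)):
    h=cv2.cvtColor(f['pixels'],cv2.COLOR_RGB2HSV)
    r=regions_of(c,'shutter')
    if r: print(c,'shutter',r[0]['p'],rect(f,r[0]['pixels'],.094))
E
```

```text
handle (array([0.52150593, 0.20674136, 0.17751284]), np.float64(0.7231489984765233))
handle (array([0.5215034 , 0.20674195, 0.17746498]), np.float64(0.7231210272213993))
handle top (array([0.520414  , 0.20891864, 0.14722745]), np.float64(0.7886274068828234))
tester (array([ 0.57003322, -0.16564859, -0.09503922]), np.float64(0.8859162161105036))
tester (array([ 0.5700328 , -0.1656488 , -0.09497094]), np.float64(0.8858883395882998))
plate ((567.163818359375, -163.95751953125), (129.35801696777344, 159.37351989746094), 84.85466003417969) ((565.9852294921875, -157.68350219726562), (141.66600036621094, 162.82444763183594), 84.87284088134766)
plate ((596.5850219726562, -164.72384643554688), (139.65768432617188, 208.98660278320312), 87.34355926513672) ((600.443603515625, -156.6097412109375), (154.8414764404297, 213.26466369628906), 84.63838195800781)
top shutter 0.8 ((587.6494750976562, -166.0399169921875), (74.83670806884766, 51.175846099853516), 84.54335021972656)
scene shutter 0.97 ((585.3338012695312, -167.5133056640625), (68.73422241210938, 71.12666320800781), 84.482666015625)
```

```bash
python3 -m inch '1 10 12 0 0 0 15;1 41.7 48.8 0 0 0 70.6;1 41.7 48.8 0 0 0 70.6;1 41.7 48.8 0 0 0 70.6;1 41.7 48.8 0 0 0 70.6;1 41.7 48.8 0 0 0 70.6;1 41.7 48.8 0 0 0 70.6;1 41.7 48.8 0 0 0 70.6;1 41.7 48.8 0 0 0 70.6;1 41.7 48.8 0 0 0 70.6;1 41.7 48.8 0 0 0 70.6;1 41.7 48.8 0 0 0 70.6' 30
python3 -m inch '1 0 0 0 0 0 0;1 0 0 0 0 0 0;1 0 0 0 0 0 0'
python3 - <<'E'
from m import *
f=grab_frame('wrist');save(f,'w1.png')
for n,z in(('shutter_grip',.116),('window',.09),('tester',0)):
    for r in pinpoint('wrist',n)[:2]: print(n,r['p'],r['location'],onplane(f,r['location'],z)[0].round(4))
r=regions_of('wrist','shutter')
if r: print(r[0]['bbox'],rect(f,r[0]['pixels'],.094))
s=telemetry.get_state();print(s['t'],s['eef_pos'],s['ee_rot'])
E
```

```text
t: 2.9
eef_pos: [0.5816, -0.1658, 0.2262]
ee_rot: [-3.141, -0.001, 3.051]
force: [-0.7, 0.1, -0.1]
width: 0.0875
t: 3.28
eef_pos: [0.5812, -0.1666, 0.2265]
ee_rot: [-3.142, -0.0, 3.049]
force: [-0.2, -0.2, 0.8]
width: 0.0873
shutter_grip 0.56 [285.1, 203.2] [ 0.5778 -0.1658  0.116 ]
window 0.73 [259.2, 190.3] [ 0.5985 -0.1713  0.09  ]
[236.9, 147.3, 299.8, 237.7] ((589.1202392578125, -168.76683044433594), (73.99219512939453, 50.025657653808594), 84.73482513427734)
3.525 [ 0.58155123 -0.16596093  0.22624818] [-3.14153698e+00 -5.83802596e-04  3.05028693e+00]
```

View pics/w1.png

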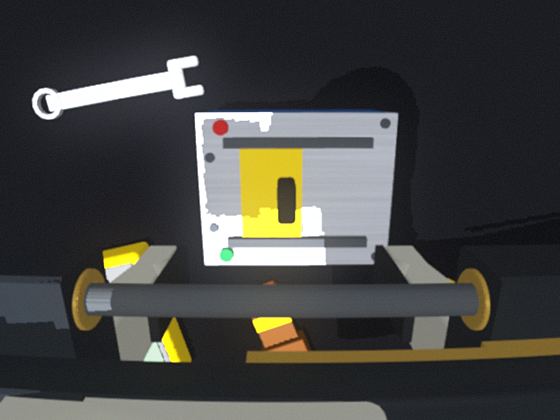

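The wrist view shows the shutter plate shut, with the black tab at (287,200) square between the jaws. Next I lower and grip it.

```bash
python3 -m inch '1 -0.2 -0.05 -6 0 0 0;1 -0.2 -0.05 -11 0 0 0;1 -0.2 -0.05 -12.2 0 0 0;1 -0.2 -0.05 -12.2 0 0 0;0 -0.2 -0.05 -12.2 0 0 0;0 -0.2 -0.05 -12.2 0 0 0;0 -0.2 -0.05 -12.2 0 0 0;0 -0.2 -0.05 -12.2 0 0 0;0 -0.2 -0.05 -12.2 0 0 0;0 -0.2 -0.05 -12.2 0 0 0' 15
```

```text
t: 4.78
eef_pos: [0.5795, -0.1665, 0.1042]
ee_rot: [-3.142, -0.001, 3.05]
force: [0.4, 1.2, 0.5]
width: 0.0333
```

```bash
python3 -m inch '0 0 0 0 0 0 0;0 0 0 0 0 0 0;0 0 0 0 0 0 0;0 0 0 0 0 0 0;0 -1 0.09 0 0 0 0;0 -2 0.18 0 0 0 0;0 -3 0.28 0 0 0 0;0 -4 0.37 0 0 0 0;0 -4.6 0.42 0 0 0 0;0 -5 0.46 0 0 0 0;0 -5 0.46 0 0 0 0;0 -5 0.46 0 0 0 0' 15
```

```text
t: 6.28
eef_pos: [0.5317, -0.1621, 0.1043]
ee_rot: [-3.141, 0.003, 3.051]
force: [9.6, -4.8, -11.3]
width: 0.0141
```

```bash
python3 -m inch '0 0.1 0 0 0 0 0;0.6 0.1 0 0 0 0 0;0.6 0.1 0 0 0 0 0;0.6 0.1 0 0 0 0 0;0.6 0.1 0 0 0 0 0;0.6 0 0 3 0 0 0;0.6 0 0 8 0 0 0;1 0 5 12 0 0 3;1 -0.4 11 12 0 0 8;1 -0.4 11 12 0 0 8;1 -0.4 11 12 0 0 8;1 -0.4 11 12 0 0 8'
python3 - <<'E'
from m import *
T=grab_frame('top')
print([ (r['p'],r['location'],onplane(T,r['location'],.116)[0].round(4)) for r in pinpoint('top','shutter_grip')])
print([ (r['p'],r['location'],onplane(T,r['location'],.09)[0].round(4)) for r in pinpoint('top','window')])
f=grab_frame('wrist');
print([ (r['p'],r['location'],onplane(f,r['location'],.09)[0].round(4)) for r in pinpoint('wrist','window')])
save(T,'t2.png',(300,140,460,280),4);save(f,'w2.png')
print(telemetry.get_state()['eef_pos'])
E
```

```text
t: 7.78
eef_pos: [0.5276, -0.053, 0.2239]
ee_rot: [-3.141, 0.003, -3.094]
force: [0.8, 0.1, -0.2]
width: 0.0872
[]
[]
[(0.87, [194.3, 40.3], array([ 0.5977, -0.169 ,  0.09  ]))]
[ 0.52771106 -0.05282371  0.22403792]
```

View pics/t2.png

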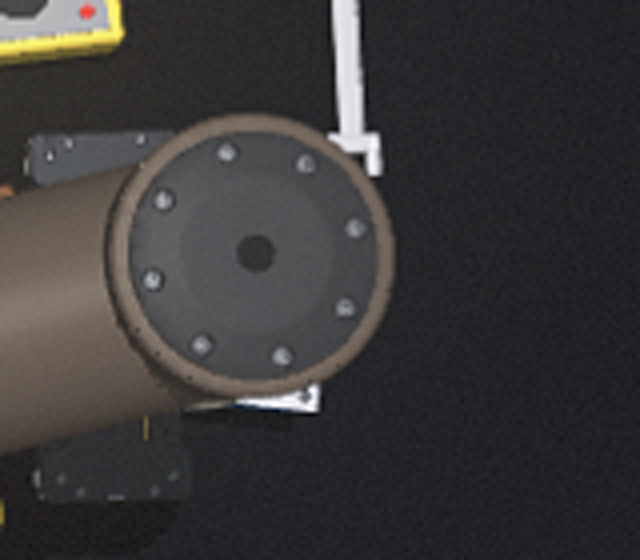

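View pics/w2.png

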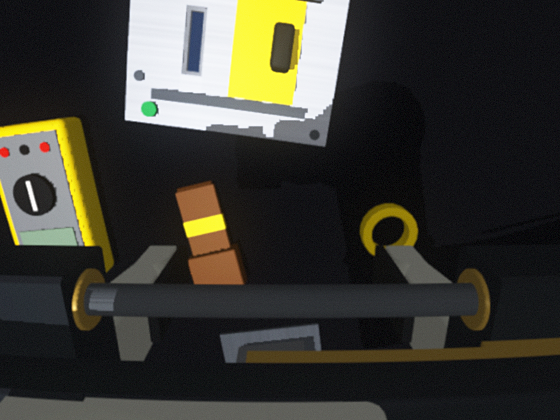

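The wrist view shows the shutter open, with the window slot at (195,40) clear of the plate. The top camera is blocked by the arm. Next is the stand.

```bash
python3 -m inch '1 -0.2 6 0 0 0 2;1 -0.4 12 0 0 0 4;1 -0.5 18 0 0 0 6.7;1 -0.65 24 0 0 0 6.7;1 -0.65 26 0 0 0 6.7;1 -0.65 26 0 0 0 6.7;1 -0.65 26 0 0 0 6.7;1 -0.65 26 0 0 0 6.7'
python3 - <<'E'
from m import *
f=grab_frame('wrist')
R=regions_of('wrist','handle');P=pinpoint('wrist','handle')
for r in P: print('pin',r['p'],r['location'],onplane(f,r['location'],.1075)[0].round(4))
for r in R: print('reg',r['p'],r['bbox'],fitbox([(f,r['pixels'])],[.521,.2075,.17],.024,.054,.085,.13))
print(proj(f,[[.521,.2075,.13]]))
c=proj(f,[[.521,.2075,.1075]])[0]
m=red(f,c,60);print('red',m.sum(),fitbox([(f,m)],[.521,.2075,.17],.024,.054,.085,.13),'toponly',rect(f,m,.13))
for r in regions_of('wrist','stand')[:2]: print('stand',r['p'],rect(f,r['pixels'],.085))
save(f,'w3.png');s=telemetry.get_state();print(s['t'],s['eef_pos'],s['ee_rot'])
E
```

```text
t: 9.02
eef_pos: [0.5213, 0.2059, 0.2241]
ee_rot: [-3.141, 0.003, -2.979]
force: [0.5, -0.7, -0.0]
width: 0.0878
pin 0.82 [230.4, 5.6] [0.5779 0.0744 0.1075]
pin 0.81 [532.1, 191.0] [0.3246 0.1655 0.1075]
pin 0.68 [279.1, 199.4] [0.5226 0.2053 0.1075]
pin 0.58 [325.4, 349.4] [0.4598 0.3352 0.1075]
reg 0.87 [263.9, 163.4, 299.3, 244.5] (array([0.52095661, 0.20657701, 0.20043568]), np.float64(0.9076549162508913))
reg 0.7 [295.7, 315.1, 408.7, 350.2] (array([ 0.44785592,  0.31508489, -0.94935406]), np.float64(11.40749298359347))
reg 0.67 [200.0, 0.0, 265.6, 38.8] (array([ 0.72568038, -0.25588568,  1.6569698 ]), np.float64(9.949544465520654))
[[280.64738241 210.96553989]]
red 2483 (array([0.52079445, 0.20577097, 0.20359511]), np.float64(1.3491675353956103)) toponly ((521.548095703125, 202.03565979003906), (22.845096588134766, 58.65077209472656), 11.539388656616211)
stand 0.66 ((523.5153198242188, 195.62533569335938), (94.8958511352539, 121.54354095458984), 9.560720443725586)
9.225 [0.52132328 0.20646397 0.22416849] [-3.14136371e+00  3.03327822e-03 -2.97828550e+00]
```

View pics/w3.png

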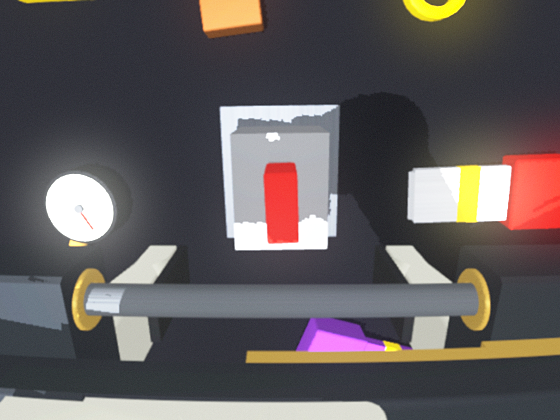

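The wrist view shows the red handle at (281,203), square between the jaws and standing in the grey block. I'll lower and grip it.

```bash
python3 -m inch '1 0 0 -6 0 0 1.5;1 0 0 -11 0 0 1.5;1 0 0 -13.2 0 0 1.5;1 0 0 -13.2 0 0 1.5;1 0 0 -13.2 0 0 1.5;0 0 0 -13.2 0 0 1.5;0 0 0 -13.2 0 0 1.5;0 0 0 -13.2 0 0 1.5;0 0 0 -13.2 0 0 1.5;0 0 0 -13.2 0 0 1.5;0 0 0 -13.2 0 0 1.5;0 0 0 -13.2 0 0 1.5' 30
python3 -m inch '0 0 0 0 0 0 0;0 0 0 0 0 0 0;0 0 0 0 0 0 0;0 0 0 0 0 0 0'
```

```text
t: 10.72
eef_pos: [0.5213, 0.2065, 0.0922]
ee_rot: [-3.141, 0.003, -2.952]
force: [0.8, -0.6, 1.1]
width: 0.0242
t: 11.22
eef_pos: [0.5213, 0.2065, 0.0921]
ee_rot: [-3.141, 0.003, -2.952]
force: [-0.4, 0.1, 0.9]
width: 0.024
```

```bash
python3 -m inch '0 0 0 2 0 0 0;0 0 0 5 0 0 0;0 0 0 9 0 0 0;0 0 0 13 0 0 0;0 0 0 14.5 0 0 0;0 0 0 14.5 0 0 0;0 2 -6 14.5 0 0 -4;0 4 -12 14.5 0 0 -8;0 5 -18 14.5 0 0 -14;0 5 -20 14.5 0 0 -16;0 5 -20 14.5 0 0 -16;0 5 -20 14.5 0 0 -16'
python3 -m inch '0 0 0 0 0 0 0;0 0 0 0 0 0 0'
python3 - <<'E'
from m import *
s=telemetry.get_state();p=s['eef_pos'];print(s['t'],p,s['ee_rot'],s['width'],s['force'])
f=grab_frame('wrist');save(f,'w4.png')
for n,off in(('band',.127-.09),('handle',-.0155),('flag',.0821)):
    for r in pinpoint('wrist',n)[:3]: print('wrist',n,r['p'],r['location'],onplane(f,r['location'],p[2]-off)[0].round(4))
    print(' expect',proj(f,[[p[0],p[1],p[2]-off]]))
for r in pinpoint('wrist','window'): print('window',r['p'],r['location'],onplane(f,r['location'],.09)[0].round(4))
S=grab_frame('scene');save(S,'s4.png')
for n,off in(('band',.037),('flag',.0821),('handle',-.0155)):
    for r in pinpoint('scene',n)[:4]: print('scene',n,r['p'],r['location'],onplane(S,r['location'],p[2]-off)[0].round(4))
    print(' expect',proj(S,[[p[0],p[1],p[2]-off]]))
E
```

```text
t: 12.72
eef_pos: [0.5709, 0.0071, 0.2362]
ee_rot: [-3.141, 0.002, 3.053]
force: [-0.3, 1.2, -1.5]
width: 0.0238
t: 12.98
eef_pos: [0.5708, 0.0082, 0.236]
ee_rot: [-3.141, 0.001, 3.055]
force: [-0.3, 0.1, -1.1]
width: 0.024
12.975 [0.57079123 0.00818241 0.23602297] [-3.14120226e+00  1.41684439e-03  3.05452080e+00] 0.02404373657997058 [-0.2536326   0.13242033 -1.1174876 ]
wrist band 0.98 [498.1, 305.9] [0.4401 0.0656 0.199 ]
wrist band 0.93 [244.0, 171.9] [ 0.5871 -0.0314  0.199 ]
 expect [[280.62722693 238.13847715]]
wrist handle 0.9 [266.8, 219.1] [ 0.5738 -0.021   0.2515]
wrist handle 0.79 [279.2, 280.5] [0.5712 0.007  0.2515]
wrist handle 0.69 [550.9, 287.9] [0.4488 0.0232 0.2515]
 expect [[280.35783952 282.82913521]]
wrist flag 0.81 [279.9, 210.9] [0.5712 0.0059 0.1539]
wrist flag 0.61 [230.1, 133.2] [ 0.5986 -0.0491  0.1539]
 expect [[280.77275051 213.97711009]]
scene band 0.74 [409.6, 179.3] [0.5407 0.3569 0.199 ]
scene band 0.69 [251.6, 186.4] [0.5725 0.0115 0.199 ]
scene band 0.66 [326.7, 168.4] [0.5131 0.176  0.199 ]
scene band 0.56 [250.2, 248.4] [0.7356 0.0222 0.199 ]
 expect [[250.14326257 185.78736348]]
scene flag 0.86 [335.9, 184.5] [0.5205 0.1998 0.1539]
scene flag 0.63 [234.8, 253.4] [ 0.7184 -0.014   0.1539]
scene flag 0.59 [414.1, 163.8] [0.4484 0.3872 0.1539]
scene flag 0.52 [250.9, 199.3] [0.5714 0.0071 0.1539]
 expect [[251.40101224 199.09134999]]
scene handle 0.98 [411.5, 195.0] [0.6317 0.3397 0.2515]
scene handle 0.76 [320.8, 147.3] [0.5003 0.1603 0.2515]
scene handle 0.76 [271.5, 245.3] [0.7631 0.0673 0.2515]
scene handle 0.68 [247.1, 169.7] [0.5725 0.0052 0.2515]
 expect [[248.5677971  169.15112902]]
```

View pics/w4.png

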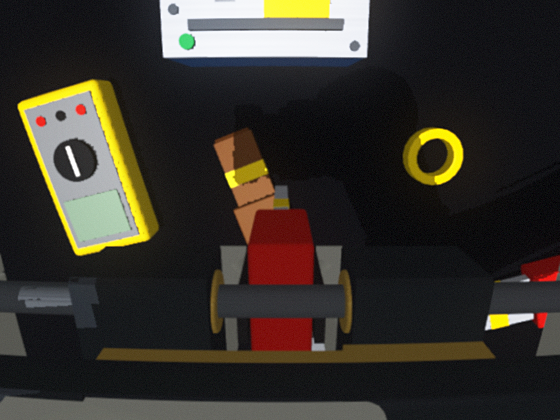

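View pics/s4.png

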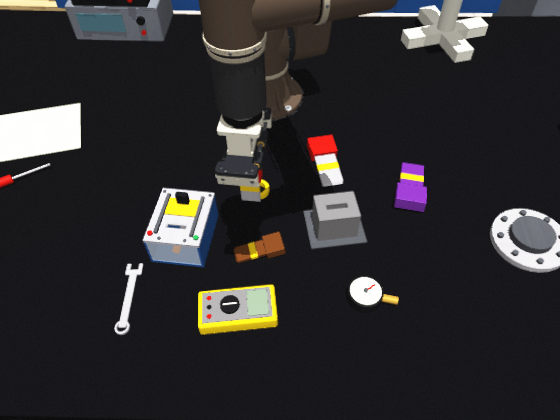

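The flag hangs upright in the gripper, and the stand slot is empty. The window slot shows in the scene view at (177,227). I'll measure the flag's offset in the grip and the window more precisely.

Run:
```python
from m import *
s=telemetry.get_state();p=s['eef_pos']
T=grab_frame('top');S=grab_frame('scene');W=grab_frame('wrist')
for n in('top','scene'):
    f={'top':T,'scene':S}[n]
    for r in pinpoint(n,'window'): print(n,'window',r['p'],r['location'],onplane(f,r['location'],.09)[0].round(4))
    for r in pinpoint(n,'shutter_grip'): print(n,'tab',r['p'],onplane(f,r['location'],.116)[0].round(4))
    # dark slot: pixels whose plane points lie within 12x30mm of the estimate
    ys,xs=np.mgrid[:420,:560];w=onplane(f,np.c_[xs.ravel(),ys.ravel()],.09)[:,:2]-[.598,-.168]
    u=w@[np.cos(.092),-np.sin(.092)];v=w@[np.sin(.092),np.cos(.092)]
    sel=((abs(u)<.013)&(abs(v)<.032)).reshape(420,560);g=f['pixels'].astype(float).mean(2)
    bg=np.percentile(g[sel],85);wt=np.clip(bg-g,0,None)*sel;wt[wt<.25*wt.max()]=0;wt=wt.ravel()
    print(n,'slot offset u,v mm',(wt@u/wt.sum()*1e3).round(2),(wt@v/wt.sum()*1e3).round(2),(wt>0).sum())
    r=regions_of(n,'tester')
    if r: print(n,'tester',r[0]['p'],fitbox([(f,r[0]['pixels'])],[.57,-.165,-.095],.16,.13,0,.09))
print(p,s['ee_rot'])
for o in(-.003,0,.003):
    y=p[1]+o
    print(o,'handle -y edges bot/top',proj(W,[[p[0],y-.027,p[2]-.0071],[p[0],y-.027,p[2]+.0379]]).round(1).tolist(),'tip,band lo, band hi',proj(W,[[p[0],y-.019,p[2]-.0821],[p[0],y-.021,p[2]-.0451],[p[0],y-.021,p[2]-.0291]]).round(1).tolist())
save(W,'w5.png',(235,165,335,265),6);save(T,'t5.png',(320,150,420,250),5)
```

```text
top window 0.7 [357.7, 196.6] [ 0.6017 -0.167   0.09  ]
top tab 0.89 [ 0.5312 -0.161   0.116 ]
top slot offset u,v mm -0.19 1.91 101
top tester 0.64 (array([ 0.56641991, -0.1645255 , -0.08838557]), np.float64(4.049813546440635))
scene window 0.77 [176.4, 223.4] [ 0.5969 -0.169   0.09  ]
scene window 0.69 [365.4, 298.8] [0.7785 0.258  0.09  ]
scene tab 0.76 [ 0.5298 -0.1622  0.116 ]
scene slot offset u,v mm 7.07 -1.2 69
scene tester 0.92 (array([ 0.57246543, -0.16659574, -0.08229694]), np.float64(0.5040627554991199))
[0.57091109 0.00712743 0.23622608] [-3.14116154e+00  1.67076098e-03  3.05275658e+00]
-0.003 handle -y edges bot/top [[274.7, 201.7], [272.4, 236.8]] tip,band lo, band hi [[277.9, 182.7], [276.9, 193.7], [276.5, 201.3]]
0 handle -y edges bot/top [[275.3, 207.9], [273.2, 244.8]] tip,band lo, band hi [[278.3, 187.1], [277.4, 198.8], [277.1, 206.7]]
0.003 handle -y edges bot/top [[275.9, 214.0], [274.0, 252.7]] tip,band lo, band hi [[278.7, 191.4], [277.9, 203.8], [277.6, 212.1]]
```

View pics/w5.png

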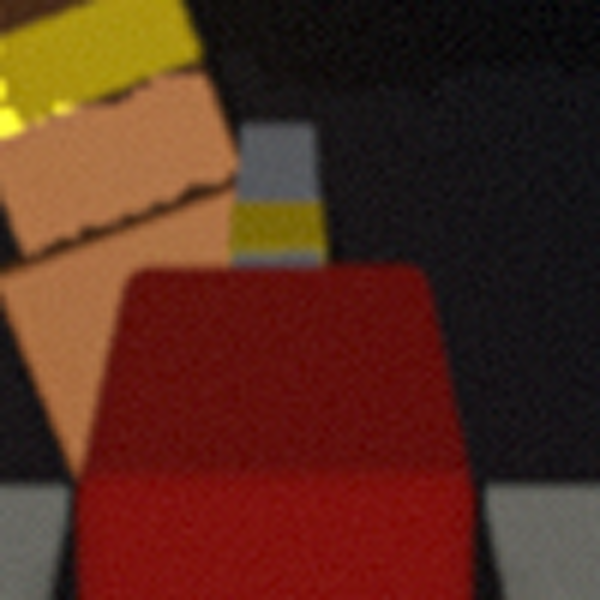

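The tip, band and handle edges agree with a centred grip to within about 1 mm. Next I hover over the window.

```bash
python3 -m inch '0 1 -5 0 0 0 0;0 2 -10 0 0 0 0;0 2.76 -15 0 0 0 0;0 2.76 -17.5 0 0 0 0;0 2.76 -17.5 0 0 0 0;0 2.76 -17.5 0 0 0 0;0 2.76 -17.5 -2 0 0 0;0 2.76 -17.5 -4 0 0 0;0 2.76 -17.5 -4.6 0 0 0;0 2.76 -17.5 -4.6 0 0 0;0 2.76 -17.5 -4.6 0 0 0;0 2.76 -17.5 -4.6 0 0 0'
python3 - <<'E'
from m import *
s=telemetry.get_state();p=s['eef_pos'];print(s['t'],p,s['ee_rot'],s['force'])
W=grab_frame('wrist');S=grab_frame('scene')
a=W['pixels'][120:260,210:350,::-1];b=S['pixels'][150:260,120:240,::-1]
cv2.imwrite('pics/c6.png',np.hstack([cv2.resize(a,(400,400),interpolation=2),cv2.resize(b,(400,400),interpolation=2)]))
c,n=np.cos(3.05),np.sin(3.05)
def L(u,v,z,o): return [o[0]+u*np.cos(.092)+v*np.sin(.092),o[1]-u*np.sin(.092)+v*np.cos(.092),z]
o=[.5985,-.168]
q=[L(u,v,.09,o) for u,v in((-.005,-.022),(.005,-.022),(.005,.022),(-.005,.022))]
t=[L(u,v,p[2]-.0821,p) for u,v in((-.004,-.019),(.004,-.019),(.004,.019),(-.004,.019))]
for nm,f,x0,y0,k,l in(('W',W,210,120,400/140,400/140),('S',S,120,150,400/120,400/110)):
    for lab,Q in(('slot',q),('tip',t)): print(nm,lab,((proj(f,Q)-[x0,y0])*[k,l]).round(0).tolist())
E
```

```text
t: 15.38
eef_pos: [0.5989, -0.1678, 0.191]
ee_rot: [-3.141, 0.003, 3.053]
force: [0.3, -0.3, -0.5]
width: 0.0238
15.375 [ 0.59891951 -0.16783314  0.19099888] [-3.14115873e+00  2.89237151e-03  3.05291835e+00] [ 0.34063928 -0.29583278 -0.48799969]
W slot [[225.0, 161.0], [185.0, 161.0], [185.0, 326.0], [223.0, 326.0]]
W tip [[220.0, 191.0], [186.0, 191.0], [186.0, 342.0], [219.0, 343.0]]
S slot [[160.0, 259.0], [156.0, 272.0], [218.0, 279.0], [222.0, 266.0]]
S tip [[159.0, 243.0], [156.0, 253.0], [210.0, 259.0], [213.0, 249.0]]
```

View pics/c6.png

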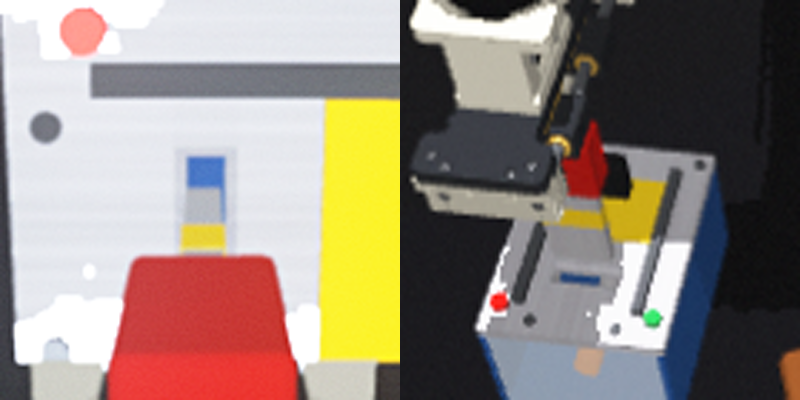

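The wrist crop shows the slot interior at columns 187–225, top row 157, with the blade tip at columns 185–221, top row 188. The remaining correction is under 1 mm. I'll enter gently.

```bash
python3 -m inch '0 -0.06 -0.04 0 0 0 -0.1;0 -0.06 -0.04 -0.5 0 0 -0.1;0 -0.06 -0.04 -1 0 0 -0.1;0 -0.06 -0.04 -1.4 0 0 -0.1;0 -0.06 -0.04 -1.8 0 0 -0.1;0 -0.06 -0.04 -2.2 0 0 -0.1;0 -0.06 -0.04 -2.6 0 0 -0.1;0 -0.06 -0.04 -2.6 0 0 -0.1;0 -0.06 -0.04 -2.6 0 0 -0.1'
```

```text
t: 16.6
eef_pos: [0.5982, -0.1683, 0.1648]
ee_rot: [-3.141, 0.003, 3.051]
force: [0.5, -0.5, -1.7]
width: 0.0238
```

```bash
python3 -m inch '0 0 0 -0.5 0 0 0;0 0 0 -1 0 0 0;0 0 0 -1.5 0 0 0;0 0 0 -2 0 0 0;0 0 0 -2.5 0 0 0;0 0 0 -3 0 0 0;0 0 0 -3.5 0 0 0;0 0 0 -3.8 0 0 0;0 0 0 -3.8 0 0 0;0 0 0 -3.8 0 0 0'
python3 - <<'E'
from m import *
s=telemetry.get_state();p=s['eef_pos'];print(s['t'],p,s['ee_rot'],s['force'],s['width'])
W=grab_frame('wrist');S=grab_frame('scene')
a=W['pixels'][140:240,230:330,::-1];b=S['pixels'][170:250,135:215,::-1]
cv2.imwrite('pics/c7.png',np.hstack([cv2.resize(a,(400,400),interpolation=2),cv2.resize(b,(400,400),interpolation=2)]))
for c in('wrist','scene'):
    for r in pinpoint(c,'band')[:3]: print(c,r['p'],r['location'])
print(proj(W,[[p[0],p[1],.09]]),proj(S,[[p[0],p[1],.09]]))
E
```

```text
t: 17.85
eef_pos: [0.5984, -0.1683, 0.127]
ee_rot: [-3.141, 0.003, 3.051]
force: [0.0, 1.1, -1.6]
width: 0.0238
17.85 [ 0.59838889 -0.16834168  0.12702288] [-3.14110630e+00  2.97406911e-03  3.05111271e+00] [ 0.03023025  1.09815195 -1.55403888] 0.023843804520346665
scene 0.94 [249.7, 247.4]
scene 0.84 [327.2, 166.6]
scene 0.59 [411.6, 176.9]
[[280.66060353 238.15656594]] [[176.58759019 223.90918499]]
```

View pics/c7.png

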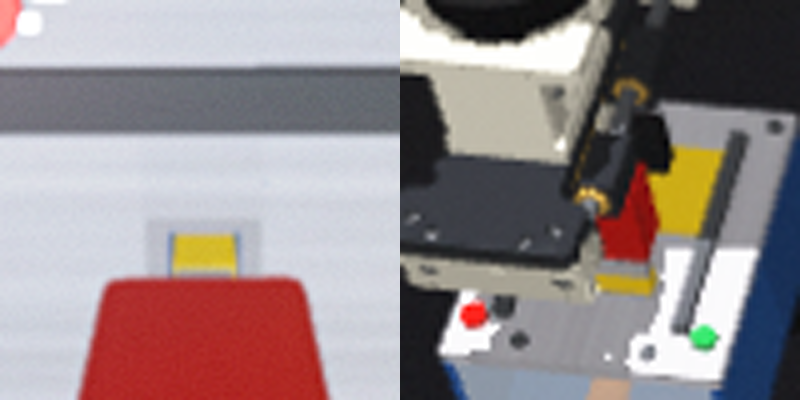

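The band is half visible above the slot, centred with a blue gap on both sides (wrist crop). I'll check its height by projecting the band's upper edge.

Run:
```python
from m import *
p=telemetry.get_state()['eef_pos']
W=grab_frame('wrist');S=grab_frame('scene')
ax=np.array([np.cos(.091),-np.sin(.091),0]);ay=np.array([np.sin(.091),np.cos(.091),0]);b=np.array([p[0],p[1],0])
h=lambda f:cv2.cvtColor(f['pixels'],cv2.COLOR_RGB2HSV)
for nm,f,base in(('scene',S,b+.004*ax+.014*ay),('wrist',W,b-.021*ay)):
    H=h(f)
    for z in(.087,.09,.094,.098,.102): print(nm,z,proj(f,[base+[0,0,z]]).round(1))
    c=int(round(proj(f,[base+[0,0,.094]])[0][0]));r=int(proj(f,[base+[0,0,.094]])[0][1])
    print('col',c,[(y,*H[y,c].tolist()) for y in range(r-9,r+10)])
```

```text
scene 0.087 [[182.2 226.6]]
scene 0.09 [[182.  225.8]]
scene 0.094 [[181.7 224.8]]
scene 0.098 [[181.4 223.8]]
scene 0.102 [[181.1 222.7]]
col 182 [(215, 0, 224, 148), (216, 0, 224, 154), (217, 1, 229, 155), (218, 1, 228, 154), (219, 1, 226, 157), (220, 1, 224, 156), (221, 1, 203, 151), (222, 0, 86, 139), (223, 120, 2, 138), (224, 18, 9, 139), (225, 24, 97, 160), (226, 24, 229, 194), (227, 24, 225, 194), (228, 24, 175, 185), (229, 128, 7, 148), (230, 125, 10, 157), (231, 132, 8, 155), (232, 135, 10, 155), (233, 130, 10, 155)]
wrist 0.087 [[280.7 200.9]]
wrist 0.09 [[280.7 202.4]]
wrist 0.094 [[280.7 204.4]]
wrist 0.098 [[280.7 206.5]]
wrist 0.102 [[280.6 208.7]]
col 281 [(195, 115, 16, 206), (196, 116, 19, 203), (197, 120, 15, 200), (198, 22, 57, 198), (199, 24, 170, 212), (200, 25, 211, 213), (201, 26, 207, 211), (202, 25, 201, 213), (203, 26, 208, 211), (204, 26, 204, 211), (205, 26, 197, 216), (206, 25, 151, 211), (207, 26, 73, 192), (208, 0, 20, 167), (209, 177, 94, 166), (210, 179, 176, 172), (211, 0, 196, 174), (212, 1, 201, 170), (213, 0, 195, 175)]
```

Visible band is about 3.3 px in the scene view, where 3.1 px is expected, and the wrist view puts its upper edge within about 0.3 px of where it should be. Forces are about 1 N, so I'm handing in.

Run:
```python
from station import arm,telemetry
s=telemetry.get_state();print(s['t'],s['eef_pos'],s['force'],s['width']);print(arm.job_done())
```

```text
18.15 [ 0.59831082 -0.16835165  0.12696515] [ 0.17197433 -1.17701154 -1.68811685] 0.023687827652272703
the job is handed in; nothing more can be done
None
```

I slid the shutter open to its stop and lifted the small red flag out of the stand. I passed its blade through the window and handed in the job at 18.2 s with the flag still gripped. No verdict is reported.

- **Grip and force:** The gripper reads 23.7 mm on the 24 mm handle, set to 30 N. The wrist force is about 2 N, roughly the flag's own weight, so nothing shows it pressing on the window.
- **Band:** The wrist view shows the band centred in the slot with clear gaps on both sides, and its upper edge within about 0.3 px of where it should be.
- **Shutter:** The tab was about 67 mm to the -x side of the window, which is the fully open position. I last measured this just before inserting the flag.
- **Disagreements:** In the scene view the band's upper edge was about 1.5 px lower than predicted. That is inside that camera's calibration error, and the visible band height there agreed. The camera estimates of the window position differed by 2–4 mm, so I used the wrist view, which shows the blade and slot together.

I viewed 10 pictures.

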